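Draw the long shoe horn out of the shoeshine caddy

TASK

Turn the brass knob latch on the pine caddy a full quarter turn clockwise so its bar swings off the mouth, and leave it so. Then take the black shoe horn by its handle, tip it handle-up and draw it out through the short mouth on the slant, and finish still holding it in the gripper in the air, steady, with every part of it at least 5 cm above the caddy's top. Leave the tins, heel plate, brush, padlock and mug where they are.

Things in the scene. Friction and masses are not known exactly. Their poses are not given: they have to be found in the camera images.
- caddy: Pine box fixed to the red trunk lid, 274 (x) x 124 (y) x 68 mm high; walls 12, floor 10 mm thick; inside x=-125 to 125, y=-50 to 50. Origin: centre of its underside; x runs along its length, away from the robot give or take the yaw. A fixed 8 mm deck (60 to 68 mm up) covers the inside from x=-125 to -5. An 8 mm thick rubber foot pad lies on the deck at x=-130 to -86.
- mouth (a point): Centre of the caddy's open mouth, at rim height 68 mm (caddy x=60, y=0). The mouth is caddy x=-5 to 125 and the full 100 mm width; deck on the robot's side, walls on the other three. Inside, two crosswise battens 12 mm thick, centred at caddy x=-55 and x=25, tops 30 mm above the trunk lid, carry the shoe horn.
- latch (a joint): Angle of the knob latch about a vertical axis, rad: 0 = bar along the caddy's +x, over the mouth; 1.57 (its stop) = bar turned clockwise seen from above, pointing to the caddy's -y, off the mouth. Starts at 0 to 0.35. Light friction (0.06 N m); stays where it is left.
- latch_grip (a point): On the latch's axis (caddy x=-40, y=0), 92 mm above the trunk lid, where to grip its brass block. The block is 40 mm long (along the bar), 14 mm thick, its top 103 mm up; it stands on a 22 mm wide bar whose top is 75 mm up (a 22 mm brass disc, 4 mm high, in between). The point's x axis points along the bar.
- latch_end (a point): Middle of the far end of the latch's dark wood bar, on its upper face, 100 mm from the axis; the bar is 22 mm wide, 7 mm thick, lying on the deck.
- horn: Black plastic shoe horn, 230 mm long, 60 to 130 g, loose, level on the battens, handle under the mouth, blade hidden under the deck. Origin: mid-length, on its underside (30 mm up at the start); x points to the handle end, z up. Handle: x=10 to 115, 16 wide, 14 high. Neck: x=-28 to 12, 20 wide, 6 high. Blade: x=-115 to -25, 36 wide, 8 high. It balances near its origin.
- horn_handle_end (a point): Handle end of the horn, on the underside (horn x=115 mm).
- horn_blade_end (a point): Blade end of the horn, on the underside (horn x=-115 mm).
- tin_large: Bystander, leave alone: large round polish tin, 82 mm across, 28 mm high, blue lid. Origin: centre of its underside.
- tin_small: Bystander, leave alone: small round polish tin, 60 mm across, 22 mm high, yellow lid. Origin: centre of its underside.
- heel_plate: Bystander, leave alone: horseshoe-shaped steel heel plate, about 60 mm across, 5 mm thick, lying flat. Origin: centre of its underside.
- shoe_brush: Bystander, leave alone: wooden shoe brush 160 x 50 mm, 42 mm high, lying bristles down, long axis = its x. Origin: centre of its underside.
- padlock: Bystander, leave alone: brass padlock lying flat, about 70 x 45 mm, 20 mm high. Origin: centre of its underside.
- mug: Bystander, leave alone: blue mug, 76 mm across, 80 mm high. Origin: centre of its underside.
There are look-alikes about, which are no part of the job. Several things have the shape of the horn; the one meant has the colours described above.

How it is judged (in metres and radians):
On the way, in this order (a step that is already met when the one before it is completed fails the run):
1. the latch is turned off the mouth, the horn still lying in the caddy (value of joint latch above 1.3 rad and height (world z) of horn_handle_end below 0.05 m), for 0.2 s.
2. the horn slants through the mouth: handle end above the rim, blade end still below the deck's top (height (world z) of horn_handle_end above 0.075 m and height (world z) of horn_blade_end below 0.06 m and x of horn_blade_end in the frame of caddy between -0.13 and 0.13 m and contact force between the fingers and horn above 0.3 N), for 0.1 s.
At the end, for the whole second after the job is handed in: The gripper holds the horn still (under 50 mm/s) in the air, both ends more than 40 mm above the caddy's top (108 mm above the trunk lid), touching the caddy nowhere, and the latch stands turned at least 1.3 rad (height (world z) of each of horn_blade_end, horn_handle_end above 0.108 m and contact force between the fingers and horn above 0.5 N and contact force between horn and caddy below 0.1 N and linear speed of horn below 0.05 m/s and value of joint latch above 1.3 rad); the arm keeps its last pose, push and grip.
It fails at once if a tin, the heel plate, the brush, the padlock or the mug is moved more than 25 mm (distance of any of tin_large, tin_small, heel_plate, shoe_brush, padlock, mug from where it was at the start of the episode above 0.025 m).
It also fails if it takes over 54 s, if anything falls off the work surface, if the arm or the gripper's body presses on something with over 40 N, if the wrist force passes 120 N, or if a joint passes its speed limit or range.

ROBOT

A 6-joint arm with a two-finger parallel gripper is mounted at the origin on the work surface. World frame = base frame: x ahead of the robot, y to its left, z up, the work surface at z = 0. Lengths are in mm, angles in degrees, forces in N, time in s.
With the tool pointing down it reaches from about 350 to 850 mm from the base axis. Payload 8.1 kg.
Tool frame: the origin (TCP) lies midway between the tips of the shut fingers; the grasp point (between the pads) lies 19 mm behind it (r.grasp_offset is the distance from the TCP to the grasp point, in mm); z points along the fingers, x is the direction in which the jaws open and shut, and the axes are right-handed (so a half turn about z gives the same grasp; the last joint's range is limited). The gripper opens to 85 mm and grips with 20 to 120 N. Pads are 22 mm wide; open, the fingers measure 114 mm over their backs; the gripper's body (76 mm by 85 mm) begins 54 mm behind the grasp point. The pads swing forward as they close: fully open they stand 13 mm farther back than shut.
Start: joints at [-80.638, 7.471, 85.268, -0, 87.261, -4.893], TCP at [147.765, -581.525, 231.292] pointing down, gripper open.
Joint ranges: [-169.43, 169.43], [-51.17, 129.36], [1.28, 143.12], [-76.62, 256.62], [0, 156.53], [-152.29, 152.29]. Speed limits (degrees/s): [136.94, 136.94, 159.86, 180, 180, 180].

INTERFACE

Orientations are given as [roll, pitch, yaw] about the fixed x, y, z axes, in that order (R = Rz(yaw) Ry(pitch) Rx(roll)).
In Python, from bench import r, optics, hand_in gives the robot as it stands.
- The arm moves only by the shell command python3 -m pendant 'ROWS' [FORCE]. ROWS is JSON, a list of rows, each a list of 5 numbers: the opening, from 0 (shut) to 1 (fully open), then the shift along the tool's x, y, z in mm, then the turn about the tool's z in degrees. A call has 1 to 10 rows; each row shifts and turns the commanded pose from where the row before left it, along the tool's axes as they then stand; what a row does not reach is not made up. A row lasts 1/10 s, in which the tool goes at most 50 mm and 8.59 degrees, less where a joint would pass 70% of its speed; a pose out of reach is approached as far as the arm can. A call with a gripper value outside its range is refused whole. The fingers move at their own pace and stop on an object; FORCE is the grip in N (left out, the last holds). Time passes only in rows, so rows that do not move let the fingers close. It gives the time, the measured TCP pose, the force and the opening at its end, in the units of the state.
- r.sense(): the state, without advancing time (a new reading comes with each control period).
- optics.snapshot(name): name is "scene" or "top" or "wrist"; returns (picture, depth): 384x512x3 uint8, blue, green, red; 384x512 float32, mm along the optical axis (not along the pixel's ray), 0 where there is no reading.
- optics.camera_params(name): a dict with "camera_matrix" (3x3 intrinsics, pixels), "k1" (the pictures are not rectified: a ray, as slopes to the right and down, at radius r is drawn at 1 + k1 r^2 times it, then the intrinsics apply), "eye" and "orientation" of the camera in the world. Camera axes: x right, y down, z forward; pixel columns grow to the right and rows downward; lengths in mm; the calibration is good to about 2 mm. A picture is of the moment at which its call begins: read the wrist's pose just before it. camera_params takes no time and is no camera call; for the wrist camera it gives the pose at the moment of the call.
- hand_in(): hands the job in, once; it reports no verdict.
Trained networks look in the newest picture that a camera, given by its name, has taken for a name from the list of things; names that differ only in an ending like _2 or _b are one class to them, and where a whole thing is asked for, a point or a joint stands for the part that bears it (a point fixed in the world has none). Each returns a list of dicts, best first, with "score" (0 to 1); they miss things now and then, are a little off and sometimes report something else, mostly with a low value. They report only what shows in the picture. A call takes as long as a camera call. They do not tell look-alikes from the thing itself.
- optics.search_frame(camera, query): "at" ([x, y, z] in mm, in world coordinates, good to about 4 mm: the middle of the surface that is visible of it).
The state is a dict: "time": time; "joint_pos": joint angles; "qd": joint speeds; "joint_efforts": joint torques, N m; "tool_pos": TCP position; "tcp_rot": TCP orientation; "ft_force": force on the tool from outside, world axes, zero at the start; "wrist_torque": the same for the moment, N m; "finger_gap": finger opening in mm.
Only numpy, scipy, OpenCV 4.12 (cv2) and the standard library are available. Lean on these libraries where they do the work, as an engineer would, in place of code of your own. Each camera call takes 0.05 s, during which the arm holds its last target. There are 200 camera calls.

## Working session

There is one attempt and no reset: what is moved stays moved. The work goes in short steps, Python scripts to look and compute and a shell command to move; the robot and the scene stay as the last step left them, time stands still between calls to the robot, and variables do not carry over. Pictures are saved under pics/ and viewed, about 8 in all and at most 12, crops included, and the job is handed in when it is done.

```bash
ls; mkdir -p pics; python3 - <<'E'
from bench import r, optics
import cv2,numpy as np
for n in ["top","scene"]:
    p,d=optics.snapshot(n); cv2.imwrite(f"pics/{n}0.png",p); np.save(f"pics/{n}0.npy",d)
    c=optics.camera_params(n); print(n,c)
    for q in ["caddy","latch_grip","latch_end","horn_handle_end","horn","latch"]:
        print(q,[(round(x["score"],2),np.round(x["at"])) for x in optics.search_frame(n,q)][:4])
s=r.sense();print(s, r.grasp_offset)
E
```

```text
pics
top {'camera_matrix': array([[417.98896643,   0.        , 257.43137537],
       [  0.        , 417.98896643, 190.72972942],
       [  0.        ,   0.        ,   1.        ]]), 'k1': -0.14191674482437322, 'eye': array([ 408.7094148 ,  -10.04477094, 1541.88035892]), 'orientation': array([-175.62618957,    1.0026571 ,  -88.37787375])}
caddy [(0.63, array([ 455., -113.,   71.])), (0.47, array([ 448., -394.,   30.]))]
latch_grip [(0.78, array([ 462., -108.,   74.]))]
latch_end [(0.48, array([ 461., -113.,   75.]))]
horn_handle_end [(0.78, array([488., 120.,   7.])), (0.65, array([ 195., -298.,    9.])), (0.57, array([ 776., -263.,    5.])), (0.33, array([ 446., -393.,   29.]))]
horn [(0.8, array([ 194., -299.,    5.])), (0.66, array([484., 115.,   6.])), (0.65, array([ 776., -265.,    5.])), (0.58, array([ 446., -395.,   27.]))]
latch [(0.64, array([ 461., -111.,   75.]))]
scene {'camera_matrix': array([[416.47379708,   0.        , 250.26574749],
       [  0.        , 416.47379708, 191.36094642],
       [  0.        ,   0.        ,   1.        ]]), 'k1': 0.040787811268655313, 'eye':
[... 729 characters left out ...]
20.]))]
{'time': 0.7, 'joint_pos': array([-8.06394986e+01,  7.47123814e+00,  8.52649610e+01,  1.31113800e-03,
        8.72620843e+01, -4.89282276e+00]), 'qd': array([ 0.04915613,  0.03576558, -0.05537923,  0.01077414, -0.09091382,
       -0.00960662]), 'joint_efforts': array([-7.08958014e-04, -5.69143474e+01, -5.00753582e+01, -3.31877281e-04,
        1.07361910e-03, -2.06152045e-06]), 'tool_pos': array([ 147.76148272, -581.54363412,  231.31871525]), 'tcp_rot': array([-1.79998842e+02, -1.82207560e-03, -7.57467385e+01]), 'ft_force': array([-0.16411783,  0.35542697,  1.14525875]), 'wrist_torque': array([-0.02806053,  0.02964531, -0.03172176]), 'finger_gap': 85.29825028154411} 18.700000000000003
```

```bash
cat > h.py <<'E'
import numpy as np,cv2
from scipy.spatial.transform import Rotation as R
def cloud(d,c):
    K=c["camera_matrix"];v,u=np.mgrid[0:d.shape[0],0:d.shape[1]]
    p=np.stack([u.ravel(),v.ravel()],1).astype(np.float64)[:,None]
    q=cv2.undistortPoints(p,K,np.array([c["k1"],0,0,0.]))[:,0].reshape(*d.shape,2)
    P=np.dstack([q[...,0]*d,q[...,1]*d,d])
    return P@R.from_euler("xyz",c["orientation"],degrees=True).as_matrix().T+c["eye"]
def proj(X,c):
    Rm=R.from_euler("xyz",c["orientation"],degrees=True).as_matrix()
    return cv2.projectPoints(np.array(X,float).reshape(-1,3)@Rm-c["eye"]@Rm,np.zeros(3),np.zeros(3),c["camera_matrix"],np.array([c["k1"],0,0,0.]))[0][:,0]
E
python3 - <<'E'
from h import *
from bench import optics
p=cv2.imread("pics/top0.png");d=np.load("pics/top0.npy");c=optics.camera_params("top")
u,v=proj([470,-113,70],c)[0].astype(int);print(u,v)
cr=cv2.resize(p[v-75:v+75,u-60:u+60],None,fx=4,fy=4,interpolation=cv2.INTER_CUBIC);cv2.imwrite("pics/tc.png",cr);print("origin",u-60,v-75)
q=cv2.imread("pics/scene0.png");cv2.imwrite("pics/s1.png",cv2.resize(q,(800,600)))
P=cloud(d,c)
m=(P[...,2]>55)&(P[...,2]<95)&(abs(P[...,0]-470)<200)&(abs(P[...,1]+113)<120)
pts=P[m];print(len(pts),np.percentile(pts[:,2],[5,50,95]))
print(cv2.minAreaRect(pts[:,:2].astype(np.float32)))
E
```

```text
294 206
origin 234 131
1802 [63.793757   70.12872023 79.27299448]
((461.8677673339844, -110.52226257324219), (124.56504821777344, 274.8032531738281), 78.7823486328125)
```

View pics/tc.png

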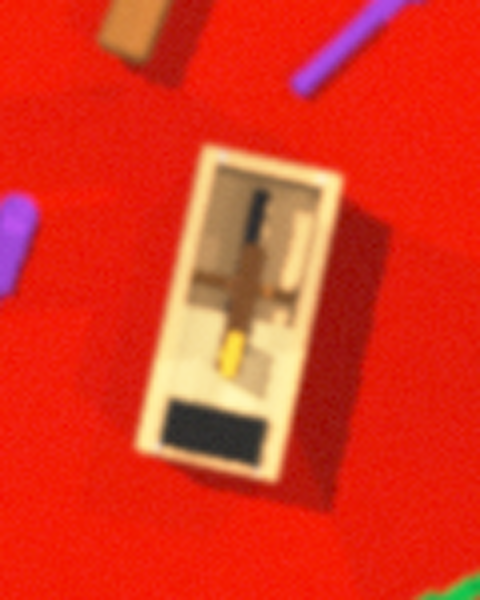

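View pics/s1.png

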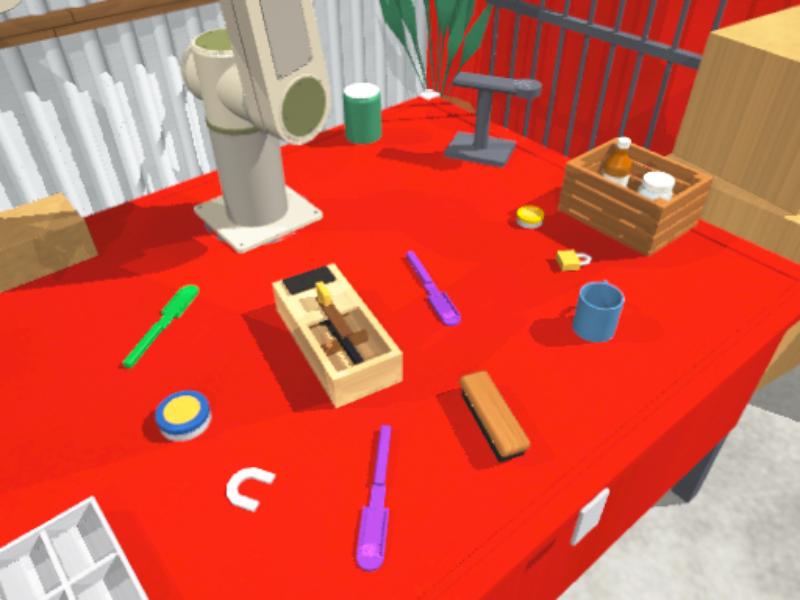

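```bash
python3 -m pendant '[[1,-28,-27.5,0,0],[1,-28,-27.5,0,0],[1,-28,-27.5,0,0],[1,-28,-27.5,0,0],[1,-28,-27.5,0,0],[1,-28,-27.5,0,0],[1,-28,-27.5,0,0],[1,-28,-27.5,0,0],[1,-28,-27.5,0,0],[1,-28,-27.5,0,0]]' 30
python3 -m pendant '[[1,-29,-27.5,0,0],[1,-29,-27.5,0,0],[1,-29,-27.5,0,0],[1,-29,-27.5,0,0],[1,0,0,0,-8],[1,0,0,0,-8],[1,0,0,0,-8],[1,0,0,0,-8],[1,0,0,0,-8],[1,0,0,0,-8]]'
python3 -m pendant '[[1,0,0,0,-8],[1,0,0,0,-8],[1,0,0,0,-8],[1,0,0,0,-8],[1,0,0,0,-8],[1,0,0,0,-8],[1,0,0,0,-8],[1,0,0,0,-8],[1,0,0,0,-8],[1,0,0,0,-8]]'
python3 -m pendant '[[1,0,0,0,-8],[1,0,0,0,-8],[1,0,0,0,-8],[1,0,0,0,-3],[1,0,0,0,0]]'
python3 - <<'E'
from h import *
from bench import r,optics
s=r.sense();print(s["time"],s["tool_pos"],s["tcp_rot"],s["joint_pos"])
c=optics.camera_params("wrist");p,d=optics.snapshot("wrist");print(c)
cv2.imwrite("pics/w1.png",p);np.save("pics/w1.npy",d)
for q in ["caddy","latch_grip","latch_end","horn_handle_end","horn"]:
    print(q,[(round(x["score"],2),np.round(x["at"],1)) for x in optics.search_frame("wrist",q)][:4])
E
```

```text
time: 1.7
tool_pos: [345.9, -241.0, 231.6]
tcp_rot: [-180.0, -0.0, -75.8]
ft_force: [1.1, -0.3, -0.2]
finger_gap: 85.6
time: 2.7
tool_pos: [423.5, -102.9, 231.4]
tcp_rot: [-180.0, -0.0, -27.4]
ft_force: [-0.3, -0.2, 0.2]
finger_gap: 85.8
time: 3.7
tool_pos: [423.4, -102.9, 231.5]
tcp_rot: [180.0, -0.0, 52.6]
ft_force: [-0.3, -0.4, 0.1]
finger_gap: 85.4
time: 4.2
tool_pos: [423.4, -102.9, 231.4]
tcp_rot: [180.0, 0.0, 79.3]
ft_force: [-0.2, -0.5, -0.8]
finger_gap: 85.6
4.2 [ 423.4392659  -102.94425238  231.44537262] [1.79980240e+02 3.26253517e-03 7.92957991e+01] [-2.04118416e+01 -1.89137869e+01  1.09890671e+02  1.16080768e-04
  8.90030887e+01 -9.97076433e+01]
{'camera_matrix': array([[281.28465002,   0.        , 255.60078012],
       [  0.        , 281.28465002, 188.84674243],
       [  0.        ,   0.        ,   1.        ]]), 'k1': -0.04545939572740567, 'eye': array([352.63761188, -89.05610906, 374.0271336 ]), 'orientation': array([ 1.63556397e+02, -1.57261143e-02,  7.92663327e+01])}
caddy [(0.85, array([ 434. , -106.1,   67.2]))]
latch_grip [(0.8, array([ 454.2, -107.8,   77.2]))]
latch_end [(0.65, array([ 456.2, -109.3,   75.1]))]
horn_handle_end [(0.96, array([ 217.5, -339.9,    6.2])), (0.85, array([ 551.8, -127.3,   43.9])), (0.58, array([474. , 120. ,   8.1]))]
horn [(0.82, array([469.7, 118.7,   5.4])), (0.55, array([ 224.6, -338.9,    5.4]))]
```

View pics/w1.png

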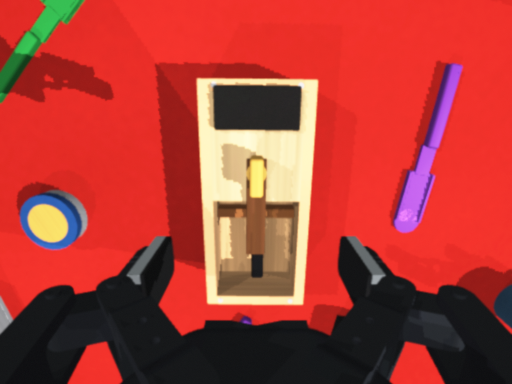

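The wrist view shows the caddy squarely: yellow block at about (258,178), bar running down to (256,250), horn handle tip (257,265), rubber pad (257,108). Measuring these.

```bash
cat > m.py <<'E'
from h import *
from bench import optics,r
def meas(name,p,d,c):
    P=cloud(d,c);h=cv2.cvtColor(p,cv2.COLOR_BGR2HSV);H,S,V=[h[...,i].astype(int) for i in range(3)]
    near=(abs(P[...,0]-462)<170)&(abs(P[...,1]+110)<70)&(d>0)
    def rep(n,m):
        q=P[m]; 
        if len(q)<4: print(n,len(q));return
        rc=cv2.minAreaRect(q[:,:2].astype(np.float32))
        vv=np.linalg.svd(q[:,:2]-q[:,:2].mean(0))[2][0];vv*=np.sign(vv[0]) or 1
        print(n,len(q),np.round(q.mean(0),1),"rect",np.round(rc[0],1),np.round(rc[1],1),"dir",round(np.degrees(np.arctan2(vv[1],vv[0])),1),"zr",np.round(np.percentile(q[:,2],[5,95])),"x",np.round(np.percentile(q[:,0],[2,98])))
    Z=P[...,2]
    rep("caddy",near&(Z>55)&(Z<85))
    rep("block",near&(Z>97)&(Z<108))
    rep("bar",near&(Z>71.5)&(Z<79)&(S>90)&(V<140)&(P[...,0]>425))
    rep("horn",near&(Z>36)&(Z<50)&(V<60)&(P[...,0]>480))
    return P
E
python3 - <<'E'
from m import *
s=r.sense();c=optics.camera_params("wrist")
P=meas("w",cv2.imread("pics/w1.png"),np.load("pics/w1.npy"),c)
meas("t",cv2.imread("pics/top0.png"),np.load("pics/top0.npy"),optics.camera_params("top"))
for v,u in [(178,258),(230,256),(265,257),(268,257),(272,257),(298,256)]:print(u,v,np.round(P[v,u],1))
E
```

```text
caddy 16486 [ 419.  -102.5   70. ] rect [ 460.7 -109.4] [124.7 275.7] dir -5.6 zr [66. 77.] x [325. 591.]
block 527 [ 419.5 -101.1  102.2] rect [ 420.2 -101.2] [13.7 38.9] dir -12.6 zr [100. 103.] x [401. 439.]
bar 596 [ 484.7 -116.    74.9] rect [ 473.8 -112.2] [21.6 90.6] dir -10.8 zr [74. 76.] x [434. 517.]
horn 223 [ 553.8 -125.9   43.4] rect [ 554.  -125.4] [13.6 32.7] dir -11.1 zr [42. 45.] x [538. 570.]
caddy 1657 [ 427.8 -103.8   70.9] rect [ 461.9 -110.4] [124.4 274.8] dir -4.4 zr [64. 79.] x [327. 595.]
block 43 [ 423.6 -102.4  103.2] rect [ 422.8 -102.3] [13.1 39.2] dir -11.1 zr [100. 107.] x [403. 441.]
bar 88 [ 484.9 -114.4   75.5] rect [ 484.1 -114.9] [21.9 73. ] dir -12.4 zr [73. 79.] x [451. 519.]
horn 16 [ 547.9 -123.6   44.4] rect [ 547.  -123.7] [ 5.2 37.2] dir -11.0 zr [39. 50.] x [530. 565.]
258 178 [420.5 -99.4 103.1]
256 230 [ 488.5 -114.4   74.2]
257 265 [ 551.7 -125.    45.5]
257 268 [ 557.7 -126.1   43. ]
257 272 [ 563.7 -127.3   43.1]
256 298 [ 585.4 -132.8   68.3]
```

```bash
python3 -m pendant '[[0.6,0.7,-2,30,0],[0.6,0,0,30,0],[0.6,0,0,30,0],[0.6,0,0,30,0],[0.6,0,0,20,0],[0.6,0,0,13,0],[0.6,0,0,0,0],[0.1,0,0,0,0],[0.1,0,0,0,0],[0.1,0,0,0,0]]' 25
python3 -m pendant '[[0,0,0,0,0],[0,0,0,0,0],[0,0,0,0,0],[0,0,0,0,0],[0,0,0,0,0]]' 25
python3 -m pendant '[[0,0,0,0,4]]'
```

```text
time: 5.5
tool_pos: [422.7, -102.3, 79.8]
tcp_rot: [179.9, 0.0, 79.2]
ft_force: [-0.9, 0.1, 3.5]
finger_gap: 13.6
time: 6.0
tool_pos: [422.7, -102.3, 79.8]
tcp_rot: [179.9, 0.0, 79.2]
ft_force: [-1.7, 0.3, 7.3]
finger_gap: 13.6
time: 6.1
tool_pos: [422.7, -102.3, 79.9]
tcp_rot: [179.8, 0.0, 75.2]
ft_force: [-2.0, -0.7, 6.4]
finger_gap: 13.7
```

```bash
python3 -m pendant '[[0,0,0,-1,8],[0,0,0,0,8],[0,0,0,0,8],[0,0,0,0,8],[0,0,0,0,8],[0,0,0,0,8]]'
python3 -m pendant '[[0,0,0,0,8],[0,0,0,0,8],[0,0,0,0,8],[0,0,0,0,8],[0,0,0,0,4],[0,0,0,0,2],[0,0,0,0,0]]'
```

```text
time: 6.7
tool_pos: [422.0, -103.1, 79.9]
tcp_rot: [179.8, 0.0, 26.9]
ft_force: [-0.6, -7.0, -0.3]
finger_gap: 13.5
time: 7.4
tool_pos: [421.2, -103.2, 79.9]
tcp_rot: [179.8, 0.0, -10.8]
ft_force: [-4.8, -7.6, 3.3]
finger_gap: 13.7
```

```bash
python3 -m pendant '[[0.5,0,0,0,0],[0.5,0,0,0,0],[0.5,0,0,0,0],[0.5,0,0,-20,0],[0.5,0,0,-40,0],[0.5,0,0,-40,0],[0.5,0,0,-30,0],[0.5,0,0,-20,0],[0.5,0,0,0,-8],[0.5,0,0,0,-8]]'
python3 -m pendant '[[0.5,0,0,0,-8],[0.5,0,0,0,-8],[0.5,0,0,0,-8],[0.5,0,0,0,-8],[0.5,0,0,0,-8],[0.5,0,0,0,-8],[0.5,0,0,0,-8],[0.5,0,0,0,-8],[0.5,0,0,0,-8],[0.5,0,0,0,-2]]'
python3 -m pendant '[[0.5,0,20,0,0],[0.5,0,20,0,0],[0.5,0,20,0,0],[0.5,0,10,0,0],[0.5,0,0,0,0]]'
python3 - <<'E'
from m import *
s=r.sense();print(s["time"],s["tool_pos"],s["tcp_rot"])
c=optics.camera_params("wrist");p,d=optics.snapshot("wrist")
cv2.imwrite("pics/w2.png",p);np.save("pics/w2.npy",d)
meas("w",p,d,c)
p,d=optics.snapshot("top");cv2.imwrite("pics/t2.png",p)
E
```

```text
time: 8.4
tool_pos: [422.3, -101.9, 230.6]
tcp_rot: [180.0, -0.1, 5.6]
ft_force: [-0.2, -0.0, -0.4]
finger_gap: 42.6
time: 9.4
tool_pos: [421.6, -101.7, 229.3]
tcp_rot: [180.0, -0.0, 79.6]
ft_force: [-0.1, -0.5, -0.1]
finger_gap: 42.7
time: 9.9
tool_pos: [490.8, -114.9, 229.0]
tcp_rot: [-180.0, -0.0, 79.3]
ft_force: [0.3, 0.1, 0.6]
finger_gap: 42.7
9.9 [ 490.80278039 -114.85833339  228.99911588] [-1.79960670e+02 -1.21725400e-02  7.92743409e+01]
caddy 18606 [ 411.3 -103.5   70.4] rect [ 458.1 -118.5] [144.2 275.3] dir -7.1 zr [67. 77.] x [326. 589.]
block 636 [ 421.4 -101.6  102.8] rect [ 421.  -101.6] [39.3 13.5] dir 79.1 zr [101. 104.] x [413. 430.]
bar 5 [432.4 -92.4  75.6] rect [432.4 -92.3] [4.1 0. ] dir 79.4 zr [75. 76.] x [432. 433.]
horn 788 [ 523.4 -119.7   43.6] rect [ 525.  -119.7] [13.4 93.4] dir -11.0 zr [43. 45.] x [482. 569.]
```

View pics/w2.png

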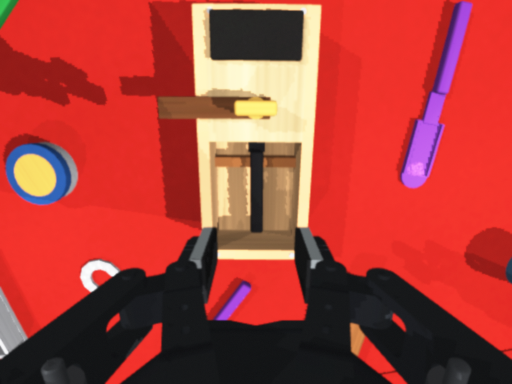

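```bash
python3 -m pendant '[[0.5,0.7,27,0,0],[0.5,0.8,27,0,0],[0.5,0,0,35,0],[0.5,0,0,35,0],[0.5,0,0,35,0],[0.5,0,0,35,0],[0.5,0,0,30,0],[0.5,0,0,20,0],[0.5,0,0,12,0],[0.5,0,0,8,0]]' 30
python3 -m pendant '[[0.1,0,0,0,0],[0,0,0,0,0],[0,0,0,0,0],[0,0,0,0,0],[0,0,0,0,0],[0,0,0,0,0]]' 30
```

```text
time: 11.0
tool_pos: [543.9, -123.7, 20.7]
tcp_rot: [180.0, 0.0, 79.3]
ft_force: [-16.0, -4.3, 48.1]
finger_gap: 42.8
time: 11.6
tool_pos: [544.6, -123.8, 20.2]
tcp_rot: [179.9, 0.0, 79.3]
ft_force: [2.3, -1.4, 5.2]
finger_gap: 15.1
```

```bash
python3 -m pendant '[[0,0,0,-6,0],[0,0,0,-6,0],[0,0,0,-6,0],[0,0,0,-4,0],[0,0,0,0,0]]' 30
python3 -m pendant '[[0,0,-1,-5,0],[0,0,-1,-5,0],[0,0,-1,-5,0],[0,0,0,0,0]]' 
python3 -m pendant '[[0,0,-1,-5,0],[0,0,-2,-5,0],[0,0,-2,-5,0],[0,0,0,0,0]]'
python3 - <<'E'
from m import *
s=r.sense();print(s["time"],s["tool_pos"],s["tcp_rot"],s["wrist_torque"])
p,d=optics.snapshot("scene")
c=optics.camera_params("scene");u,v=proj([520,-120,80],c)[0].astype(int)
cv2.imwrite("pics/s3.png",cv2.resize(p[v-90:v+90,u-110:u+110],None,fx=3.5,fy=3.3,interpolation=cv2.INTER_CUBIC))
E
```

```text
time: 12.1
tool_pos: [544.1, -123.6, 42.1]
tcp_rot: [179.9, 0.0, 79.3]
ft_force: [-0.4, -0.4, -0.6]
finger_gap: 15.2
time: 12.5
tool_pos: [540.8, -123.0, 56.9]
tcp_rot: [180.0, 0.0, 79.3]
ft_force: [0.6, 0.1, -2.7]
finger_gap: 15.9
time: 12.9
tool_pos: [535.9, -122.1, 72.2]
tcp_rot: [180.0, 0.0, 79.3]
ft_force: [0.7, 0.1, -2.8]
finger_gap: 15.2
12.9 [ 535.92700839 -122.07189362   72.21116089] [1.79956504e+02 6.77217208e-03 7.92550948e+01] [-0.08778991 -0.31273179  0.00166601]
```

View pics/s3.png

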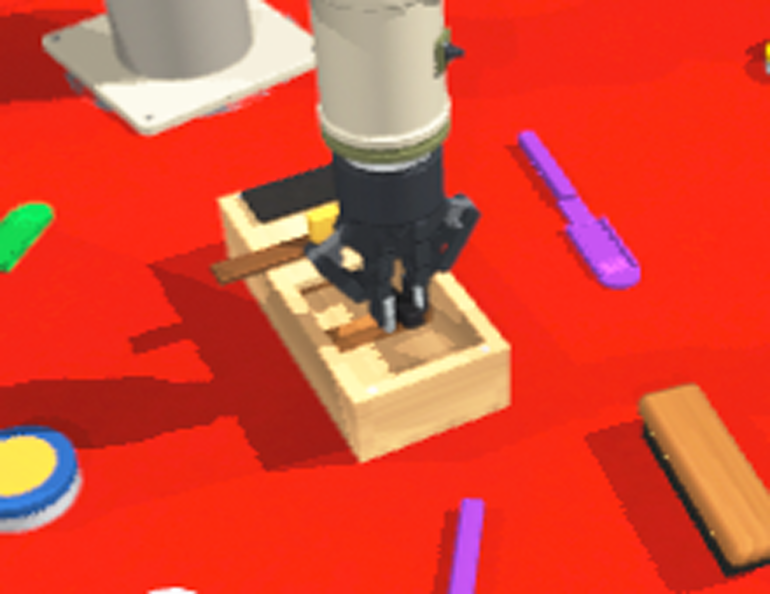

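The gripper holds the horn with the handle about (410,305) raised. The grip-to-deck-edge line gives a slant of about 21°, with the blade end near the floor. I'll draw it out along that slant.

```bash
python3 -m pendant '[[0,0,0,0,0],[0,0,8,-3.2,0],[0,0,10,-4,0],[0,0,10,-4,0],[0,0,10,-4,0],[0,0,0,0,0]]' 30
python3 -m pendant '[[0,0,12,-5,0],[0,0,12,-5,0],[0,0,12,-5,0],[0,0,12,-5,0],[0,0,12,-5,0],[0,0,12,-5,0],[0,0,12,-5,0],[0,0,0,0,0]]' 
python3 - <<'E'
from m import *
s=r.sense();print(s["time"],s["tool_pos"],s["wrist_torque"])
p,d=optics.snapshot("scene");c=optics.camera_params("scene")
u,v=proj([560,-120,80],c)[0].astype(int)
cv2.imwrite("pics/s4.png",cv2.resize(p[v-90:v+90,u-110:u+110],None,fx=3.5,fy=3.3,interpolation=cv2.INTER_CUBIC))
E
```

```text
time: 13.55
tool_pos: [575.0, -129.5, 87.2]
tcp_rot: [179.9, 0.0, 79.3]
ft_force: [0.5, -0.7, -1.6]
finger_gap: 14.9
time: 14.35
tool_pos: [657.0, -145.1, 122.4]
tcp_rot: [179.9, 0.0, 79.3]
ft_force: [0.1, 0.7, -1.1]
finger_gap: 15.3
14.35 [ 656.97595314 -145.11398807  122.35747105] [-0.05925579 -0.05782567 -0.00549126]
```

View pics/s4.png

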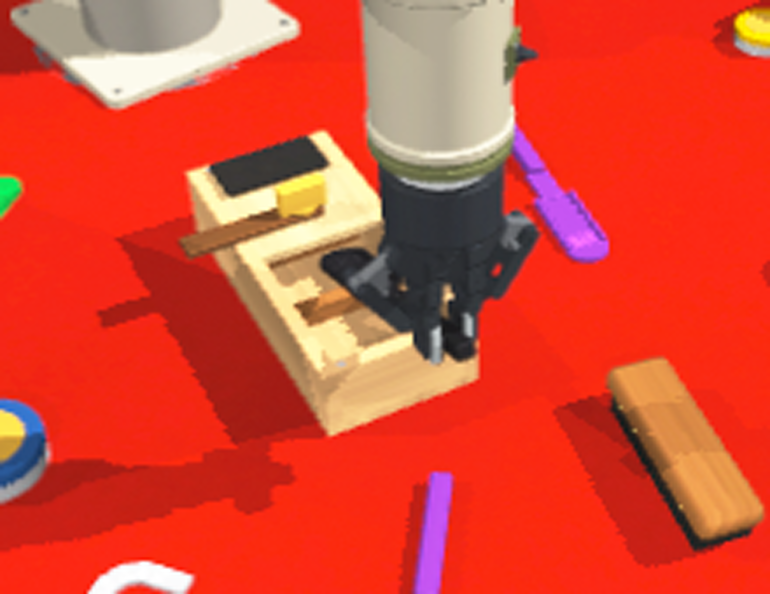

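Horn still held, now outside the far wall on the slant, and the latch is still across. Blade end should be just past the deck edge, so I'll lift.

```bash
python3 -m pendant '[[0,0,6,-5,0],[0,0,0,-8,0],[0,0,0,-10,0],[0,0,0,-12,0],[0,0,0,-15,0],[0,0,0,-20,0],[0,0,0,-25,0],[0,0,0,-25,0],[0,0,0,-25,0],[0,0,0,-20,0]]' 30
python3 -m pendant '[[0,0,0,-15,0],[0,0,0,-10,0],[0,0,0,-5,0],[0,0,0,0,0],[0,0,0,0,0],[0,0,0,0,0],[0,0,0,0,0]]' 40
python3 - <<'E'
from m import *
s=r.sense();print(s["time"],s["tool_pos"],s["wrist_torque"])
c=optics.camera_params("wrist");p,d=optics.snapshot("wrist")
p2,d2=optics.snapshot("scene");c2=optics.camera_params("scene")
for n in ("wrist","scene"):
  for q in ("horn_blade_end","horn_handle_end","horn"): print(n,q,[(round(x["score"],2),np.round(x["at"])) for x in optics.search_frame(n,q)][:4])
P=cloud(d2,c2);V=p2.max(2);m=(V<60)&(d2>0)&(P[...,0]>420)&(P[...,0]<640)&(abs(P[...,1]+115)<60)&(P[...,2]>80)
q=P[m];print(len(q));print(np.round(q[np.argsort(q[:,0])][::max(1,len(q)//12)]) if len(q) else "")
u,v=proj([580,-120,200],c2)[0].astype(int);v=max(v,120)
a=cv2.resize(p2[v-120:v+120,u-110:u+110],(400,436));b=cv2.resize(p,(400,300));b=cv2.copyMakeBorder(b,0,136,0,0,0)
cv2.imwrite("pics/f.png",np.hstack([a,b]))
E
```

```text
time: 15.4
tool_pos: [661.9, -146.0, 290.2]
tcp_rot: [179.8, 0.0, 79.3]
ft_force: [-0.5, -0.2, -0.1]
finger_gap: 15.0
time: 16.1
tool_pos: [661.2, -145.8, 315.4]
tcp_rot: [-179.9, -0.0, 79.3]
ft_force: [-0.1, -0.6, -0.7]
finger_gap: 15.3
16.1 [ 661.24588585 -145.75696252  315.35072502] [-0.01907253 -0.0453779   0.02937769]
wrist horn_blade_end [(0.8, array([521., 104.,   6.])), (0.62, array([ 598., -136.,  312.])), (0.58, array([ 773., -262.,    9.]))]
wrist horn_handle_end [(0.97, array([ 774., -260.,    9.])), (0.64, array([ 597., -140.,  310.])), (0.58, array([522., 102.,   6.]))]
wrist horn [(0.89, array([ 777., -265.,    7.])), (0.87, array([ 601., -138.,  315.])), (0.65, array([522.,  98.,   5.]))]
scene horn_blade_end [(0.91, array([ 784., -269.,    4.])), (0.73, array([ 209., -319.,    7.])), (0.62, array([ 566., -140.,  289.])), (0.6, array([493., 115.,  -0.]))]
scene horn_handle_end [(0.73, array([ 561., -140.,  294.])), (0.71, array([ 786., -271.,    6.])), (0.69, array([498., 115.,   1.])), (0.62, array([ 204., -317.,    4.]))]
scene horn [(0.85, array([ 209., -319.,    4.])), (0.62, array([492., 113.,   6.])), (0.56, array([ 559., -139.,  295.])), (0.56, array([ 778., -271.,    6.]))]
165
[[ 482. -103.  260.]
 [ 493.  -99.  264.]
 [ 499. -107.  268.]
 [ 508. -115.  270.]
 [ 515. -106.  273.]
 [ 521. -113.  277.]
 [ 529. -135.  282.]
 [ 537. -138.  285.]
 [ 547. -134.  286.]
 [ 553. -135.  287.]
 [ 561. -136.  289.]
 [ 578. -134.  298.]
 [ 597. -140.  306.]]
```

View pics/f.png

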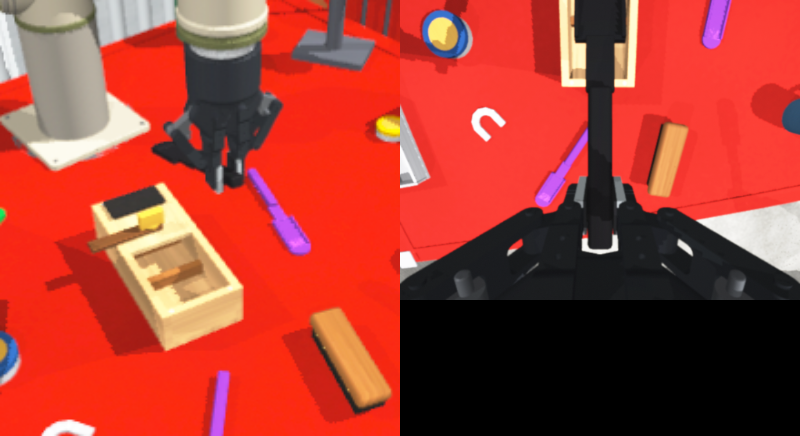

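```bash
python3 -m pendant '[[0,0,0,0,0],[0,0,0,0,0],[0,0,0,0,0],[0,0,0,0,0]]'; python3 -c "
from bench import hand_in; print(hand_in())"
```

```text
time: 16.9
tool_pos: [661.6, -145.9, 316.5]
tcp_rot: [180.0, 0.0, 79.3]
ft_force: [0.4, 0.0, -0.2]
finger_gap: 15.3
the job is handed in; nothing more can be done
None
```

I turned the latch clockwise through 90°, drew the horn out through the mouth, and handed the job in at about 17 s. The horn was held still in the air at the end. No verdict was reported.

- **Latch:** after I released it, the wrist camera showed the block at 79°, square across the caddy, with the bar pointing to -y. In the last picture it was still there.
- **Horn slant:** I gripped the handle about 25 mm from its end and raised it. The horn pivoted in the pads against the deck edge to about 21°, worked out from the grip position and the deck edge. I then drew it out along that slant.
- **Final hold:** the fingers are at 15 mm on the handle. The lowest part of the horn in the depth picture, near the blade end, is about 255 mm above the trunk lid. That is well over the 108 mm needed and clear of the caddy. The wrist force is near zero apart from noise.
- **Bystanders:** the arm stayed away from all of them. Those visible in the last pictures look unmoved, but I did not measure their positions.
- **One disagreement:** at the end of the descent onto the horn, the wrist read a brief 48 N. It fell to about 5 N once the fingers had closed. I took it for braking or a finger touch and did not find the cause; if the gripper's body was pressing on something, that would be over the 40 N limit.

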